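# Show the panel that matches the pattern to the inspection camera

## Task

One of the three card patterns lies on the light pad: take the small leaded glass panel of that same shape out of the wooden rack and hold it up to the inspection camera, centred on the lens 12 cm in front of it, face square to the lens and right way up as the camera sees it. Leave the other two panels in place in the rack, do not knock the camera or tip over the jars. Finish while still holding the panel steady there in the air; do not put it down or let go.

Things in the scene. Friction and masses are not known exactly. Their poses are not given: they have to be found in the camera images.
- pane_rect_center (a point): centre (half-way up, mid-thickness) of the rectangular leaded panel, 72 mm wide, 100 mm high, 10 mm thick, 140 to 280 g, clear glass in dark lead, stiff and solid. It stands on edge in one of the three slots of the rack, any one. Its x axis is square to its glass faces (both faces are alike), y runs along its width, z up towards its top.
- pane_lancet_center (a point): centre (half-way up, mid-thickness) of the leaded panel with a pointed arch at the top: 72 mm wide, 100 mm high, straight sides up to 40 mm, then curving in to a point on the centre line (43 mm wide 25 mm below the point), 10 mm thick, 140 to 280 g, clear glass in dark lead, stiff and solid. It stands on edge in one of the three slots of the rack, any one. Its x axis is square to its glass faces (both faces are alike), y runs along its width, z up towards its top.
- pane_round_center (a point): centre (half-way up, mid-thickness) of the round leaded panel, 96 mm diameter, 10 mm thick, 140 to 280 g, clear glass in dark lead, stiff and solid. It stands on edge in one of the three slots of the rack, any one. Its x axis is square to its glass faces (both faces are alike), y runs along its width, z up towards its top (it may have rolled a few degrees about x).
- rack: wooden rack, 76 x 340 x 42 mm high (x, y, z), fixed; origin at the centre of its underside. Three slots in one line along its y axis, centres at y = -108, 0 and 108 mm, each 13 mm wide (along x), 92 mm long and 30 mm deep with its floor at z = 12 mm. Each holds one panel on edge, faces towards the rack's x, so that about 70 mm of it stands above the rack.
- pattern_rect_center (a point): centre of the top of the flat card pattern with the outline of the rectangular panel (full size, a rectangle, 3 mm thick, lying flat and fixed). One of the three patterns lies on the light pad, the other two on the plywood tray.
- pattern_lancet_center (a point): centre of the top of the flat card pattern with the outline of the pointed-arch panel (full size, a pointed arch, 3 mm thick, lying flat and fixed). One of the three patterns lies on the light pad, the other two on the plywood tray.
- pattern_round_center (a point): centre of the top of the flat card pattern with the outline of the round panel (full size, a disc, 3 mm thick, lying flat and fixed). One of the three patterns lies on the light pad, the other two on the plywood tray.
- pad_center (a point): centre of the top of the light pad, a flat white plate with a dark rim, 130 x 130 x 9 mm, fixed on the table; the pattern on the pad is centred on this point. The plywood tray with the other two patterns (130 x 220 mm) lies beside it, its patterns more than 100 mm from this point.
- view_point (a point): the inspection camera's viewing point, in mid-air on the lens axis 120 mm in front of the lens, 150 to 205 mm above the table. Its x axis points along the lens axis away from the viewing point into the camera, y is level, z is the camera's own up; the camera looks slightly down (0.1 to 0.4 rad), so z leans from the vertical, away from the camera, by as much.
- lens (a point): centre of the front glass of the inspection camera (grey box 75 x 62 x 52 mm with a black lens, held in a fork on a post), same axes as the viewing point.
- cam_stand: the camera's fixed stand with the camera on it; origin on the table, 170 mm in front of the post along its -x axis (the way the camera looks, seen from above). Base plate 120 x 120 x 14 mm, centred at x = 180 mm; post of 20 mm diameter and tilting camera at x = 170 mm, camera pivot 220 mm up, top of all below 260 mm.
- jar_a_center (a point): centre of a closed white jar with black cap, 48 diameter, 85 high, standing loose on the table near the robot; a bystander.
- jar_b_center (a point): centre of a closed white jar with black cap, 48 diameter, 85 high, standing loose on the table near the robot; a bystander.
Mind the look-alikes: they are no part of the job. What is shaped like the part that bears pane_round_center but green or yellow is not meant.

How it is judged:
By the outcome, as a careful person would: the job done as asked, in the order asked, and still so for the second after the job is handed in, while the arm keeps its last pose, push and grip.
It also fails if it takes over 32 s, if anything falls off the work surface, if the arm or the gripper's body presses on something with over 40 N, if the wrist force passes 120 N, or if a joint passes its speed limit or range.

## Robot

A 6-joint arm with a two-finger parallel gripper is mounted at the origin on the work surface. World frame = base frame: x ahead of the robot, y to its left, z up, the work surface at z = 0. Lengths are in m, angles in rad, forces in N, time in s.
With the tool pointing down it reaches from about 0.35 to 0.85 m from the base axis. Payload 8.1 kg.
Tool frame: the origin (TCP) lies on the mounting face of the last link; the fingertips stand 186 mm ahead of it and the grasp point (between the pads) lies 167 mm ahead of it; z points along the fingers, y is the line along which they close (so a half turn about z gives the same grasp; the last joint's range is limited). The gripper opens to 93 mm and grips with 3 to 60 N. Pads are 15 mm wide; open, the fingers measure 128 mm over their backs; the gripper's body (75 mm by 188 mm) begins 65 mm behind the grasp point.
Start: joints at [-1.412, 0.13, 1.488, -0, 1.523, -0.085], TCP at [0.145, -0.582, 0.405] pointing down, gripper open.
Joint ranges: [-2.96, 2.96], [-0.89, 2.26], [0.02, 2.5], [-1.34, 4.48], [0, 2.73], [-2.66, 2.66]. Speed limits (rad/s): [2.39, 2.39, 2.79, 3.14, 3.14, 3.14].

## Interface

Orientations are given as a rotation vector (axis times angle).
In Python, from plant import read_state, read_camera, camera_params, close_job gives the robot as it stands. The module is installed in compiled form; this text tells all that it offers.
- The arm moves only by the tool servo_tool, never from a script. Its argument "increments" is a list of rows, each an object with "slide": the shift along the tool's x, y, z in mm, a list of three; "dr": the turn, a rotation vector about the tool's x, y, z in rad, a list of three; "jaw": the closure, from 0 (fully open) to 1 (shut). In form: [{"slide": [x, y, z], "dr": [ax, ay, az], "jaw": jaw}, ...]. A call has 1 to 20 rows; each row is the pose to reach, as a shift and turn from the pose commanded when the call began, along the tool's axes at that moment; what a row does not reach only later rows make up. A row lasts 1/10 s, in which the tool goes at most 50 mm and 8.59 degrees, less where a joint would pass 70% of its speed; a pose out of reach is approached as far as the arm can. A call with a gripper value outside its range is refused whole. The fingers move at their own pace and stop on an object; "force" is the grip in N (left out, the last holds). Time passes only in rows, so rows that repeat a pose let the fingers close. It gives the time, the measured TCP pose, the force, the opening and the grip force at its end, in the units of the state.
- read_state(): the state, without advancing time (a new reading comes with each control period).
- read_camera(name): name is "side" or "top"; returns (picture, depth): 400x640x3 uint8, red, green, blue; 400x640 float32, m along the optical axis (not along the pixel's ray), 0 where there is no reading.
- camera_params(name): a dict with "fx", "fy", "cx", "cy" (pixels), "k1" (the pictures are not rectified: a ray, as slopes to the right and down, at radius r is drawn at 1 + k1 r^2 times it, then the intrinsics apply), "rvec" (rotation vector, rad) and "tvec" (3), from world to camera coordinates, as OpenCV has them. Camera axes: x right, y down, z forward; pixel columns grow to the right and rows downward; lengths in m; the calibration is good to about 2 mm. A picture is of the moment at which its call begins. camera_params takes no time and is no camera call.
- close_job(): hands the job in; it is judged then, once.
The state is a dict: "t": time; "q": joint angles; "dq": joint speeds; "joint_torque": joint torques, N m; "tool_pos": TCP position; "orientation": TCP orientation; "force": force on the tool from outside, world axes, zero at the start; "wrist_torque": the same for the moment, N m; "opening": finger opening in m; "gripper_force": force on a finger pad.
Only numpy, scipy, OpenCV 4.12 (cv2) and the standard library are available. Lean on these libraries where they do the work, as an engineer would, in place of code of your own. Each camera call takes 0.05 s, during which the arm holds its last target. There are 200 camera calls.

## Working session

There is one attempt and no reset: what is moved stays moved. The work goes in short steps, Python scripts to look and compute and a tool call to move; the robot and the scene stay as the last step left them, time stands still between calls to the robot, and variables do not carry over. Pictures are saved under pics/ and viewed, at most 10 in all, crops included, and the job is handed in when it is done.

Besides the shell and the picture viewer there is one more tool, called after "Request:" in YAML: its name, and indented under it one key for each argument. servo_tool: Moves the arm, as the interface text tells. Its arguments: {"type":"object","properties":{"increments":{"type":"array"},"force":{"type":"number"}},"required":["increments"]}

```bash
mkdir -p pics
cat > h.py <<'E'
import numpy as np, cv2
from scipy.spatial.transform import Rotation as R
from plant import *
def cloud(name, d):
    p=camera_params(name); h,w=d.shape
    u,v=np.meshgrid(np.arange(w),np.arange(h))
    K=np.array([[p['fx'],0,p['cx']],[0,p['fy'],p['cy']],[0,0,1.]])
    n=cv2.undistortPoints(np.stack([u,v],-1).reshape(-1,1,2).astype(np.float64),K,np.array([p['k1'],0,0,0,0.])).reshape(h,w,2)
    c=np.dstack([n*d[...,None],d])
    Rm=cv2.Rodrigues(np.array(p['rvec'],float))[0]
    X=(c-np.array(p['tvec']).reshape(3))@Rm
    X[d<=0]=np.nan
    return X
E
python3 - <<'E'
from h import *
for n in('top','side'):
    im,d=read_camera(n); cv2.imwrite(f'pics/{n}0.png',im[...,::-1]); np.savez(f'{n}0.npz',im=im,d=d)
    p=camera_params(n); Rm=cv2.Rodrigues(np.array(p['rvec'],float))[0]
    print(n,p,'cam at',-Rm.T@np.array(p['tvec']).reshape(3), (d>0).mean())
s=read_state();print(s)
E
```

```text
top {'fx': 475.5454787341026, 'fy': 475.5454787341026, 'cx': 317.88434074716344, 'cy': 194.60765182623481, 'k1': -0.07054048225228703, 'rvec': array([ 2.09407629, -2.15482454,  0.19965387]), 'tvec': array([0.03901948, 0.49602336, 1.30800655])} cam at [0.24674257 0.03047704 1.37718266] 0.996046875
side {'fx': 440.2341868985868, 'fy': 440.2341868985868, 'cx': 316.2148456159702, 'cy': 197.1436424618243, 'k1': -0.06850616624697664, 'rvec': array([ 0.16824783, -2.84048062,  1.21108397]), 'tvec': array([0.48550918, 0.13773396, 1.49516464])} cam at [0.36204813 1.03415068 1.13563225] 0.993203125
{'t': 0.1, 'q': array([-1.41244006e+00,  1.31086052e-01,  1.48913310e+00,  2.44157208e-06,
        1.52300036e+00, -8.53999135e-02]), 'dq': array([ 5.07035851e-05, -3.58307564e-04, -1.68217389e-03, -1.63731563e-03,
       -1.33076867e-03, -1.08093505e-03]), 'joint_torque': array([ 2.43081042e-03, -5.61337388e+01, -4.93096375e+01,  7.69724767e-02,
        2.91104161e-02, -7.99923669e-05]), 'tool_pos': array([ 0.14480091, -0.58206363,  0.40381233]), 'orientation': array([-3.11667470e+00, -3.81746231e-01,  8.93238710e-05]), 'force': array([ 0.66508177, -0.62616697, -0.06184848]), 'wrist_torque': array([ 0.02210549, -0.04064273,  0.01086821]), 'gripper_force': 0.0, 'opening': 0.09282780137409341}
```

View pics/top0.png

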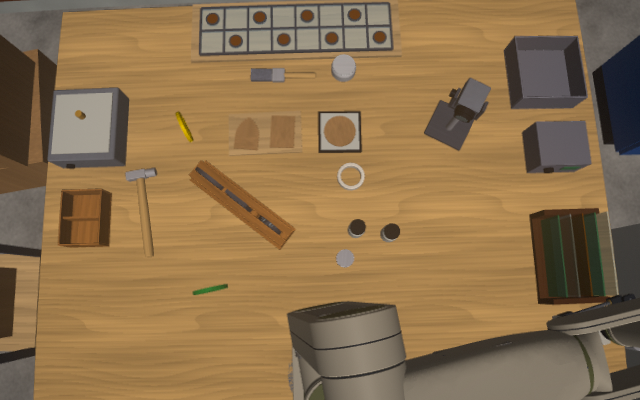

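View pics/side0.png

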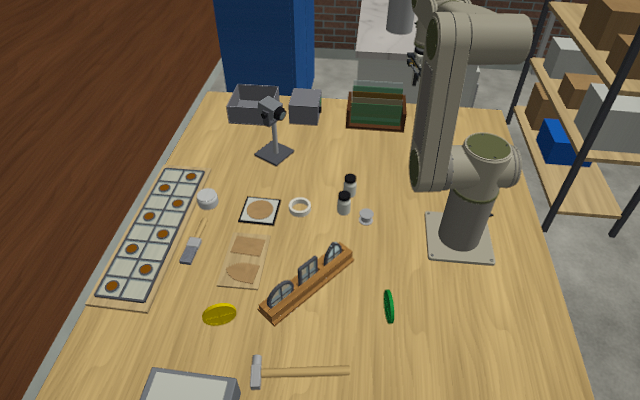

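The pad (top 340,131; side 260,210) carries the round pattern. Things that could be taken for the round panel are:
- the rack pane at side (280,293), which looks round
- the rectangle at (307,268)
- the lancet at (333,252)
- the yellow disc at (219,314), a decoy
- the green disc at (389,305), a decoy

I choose the rack pane at (280,293) and will check it in a close crop.

Run:
```python
from h import *
S=np.load('side0.npz');T=np.load('top0.npz')
a=cv2.resize(S['im'][230:330,250:370],None,fx=4,fy=4,interpolation=cv2.INTER_CUBIC)
b=cv2.resize(S['im'][85:170,245:315],None,fx=4.6,fy=4.6,interpolation=cv2.INTER_CUBIC)[:400]
cv2.imwrite('pics/crop.png',np.hstack([a,cv2.resize(b,(300,400))])[...,::-1])
Xs=cloud('side',S['d']);Xt=cloud('top',T['d'])
for u,v in [(340,131),(200,180),(242,203),(285,230),(357,228),(390,231)]: print('top',u,v,Xt[v,u].round(3))
for u,v in [(280,293),(262,310),(260,210),(272,105),(274,155),(219,314)]: print('side',u,v,Xs[v,u].round(3))
def rackfit(X,box,lo,hi):
    u0,u1,v0,v1=box; P=X[v0:v1,u0:u1].reshape(-1,3); P=P[(P[:,2]>lo)&(P[:,2]<hi)]
    r=cv2.minAreaRect(P[:,:2].astype(np.float32)); return r,len(P),np.median(P[:,2])
print(rackfit(Xt,(180,300,150,255),.033,.05)); print(rackfit(Xs,(250,365,235,330),.036,.048))
# panes by height
for n,X,box in(('t',Xt,(180,300,150,255)),('s',Xs,(250,365,230,330))):
    u0,u1,v0,v1=box; P=X[v0:v1,u0:u1].reshape(-1,3); P=P[(P[:,2]>.055)&(P[:,2]<.14)]
    Q=P[:,:2]; c=Q.mean(0); w=np.linalg.svd(Q-c,full_matrices=False)[2][0]; s=(Q-c)@w
    print(n,len(P),c,w,P[:,2].max()); 
    for lo,hi in((-.2,-.054),(-.054,.054),(.054,.2)):
        m=(s>lo)&(s<hi); print(m.sum(), Q[m].mean(0) if m.any() else '', P[m,2].max() if m.any() else '', (s[m].min(),s[m].max()) if m.any() else '')
```

```text
top 340 131 [ 0.696 -0.047  0.011]
top 200 180 [0.549 0.363 0.047]
top 242 203 [0.467 0.231 0.112]
top 285 230 [0.399 0.12  0.043]
top 357 228 [ 0.393 -0.079  0.088]
top 390 231 [ 0.383 -0.169  0.084]
side 280 293 [0.553 0.337 0.07 ]
side 262 310 [0.602 0.372 0.027]
side 260 210 [ 0.697 -0.042  0.009]
side 272 105 [ 0.699 -0.365  0.245]
side 274 155 [ 0.706 -0.357  0.012]
side 219 314 [0.711 0.42  0.061]
(((0.48369330167770386, 0.24948750436306), (0.3406578600406647, 0.05826031044125557), 50.92610549926758), 1861, np.float64(0.04212636908204684))
(((0.4844050109386444, 0.24975259602069855), (0.3426964282989502, 0.06079736351966858), 50.89596176147461), 1138, np.float64(0.04180789577728575))
t 369 [0.48627079 0.25322335] [-0.62993732 -0.77664598] 0.11867874948876728
141 [0.54558247 0.32657531] 0.1117886618007671 (np.float64(-0.14548532472374584), np.float64(-0.05429991154323316))
124 [0.481013   0.24600724] 0.11867874948876728 (np.float64(-0.05351431178232436), np.float64(0.04206446091010401))
104 [0.41212672 0.16237884] 0.11245597163669643 (np.float64(0.07932209059227109), np.float64(0.14721073179738917))
s 815 [0.49856619 0.27088024] [0.63115424 0.77565735] 0.11687965895155852
213 [0.42478157 0.17995786] 0.1105290502055234 (np.float64(-0.16590352732078417), np.float64(-0.05414620641858578))
302 [0.49225277 0.26322309] 0.11687965895155852 (np.float64(-0.053948620026789004), np.float64(0.05356337425652851))
300 [0.55730879 0.34314334] 0.1103993643967225 (np.float64(0.05443585864742737), np.float64(0.13230408132387173))
```

View pics/crop.png

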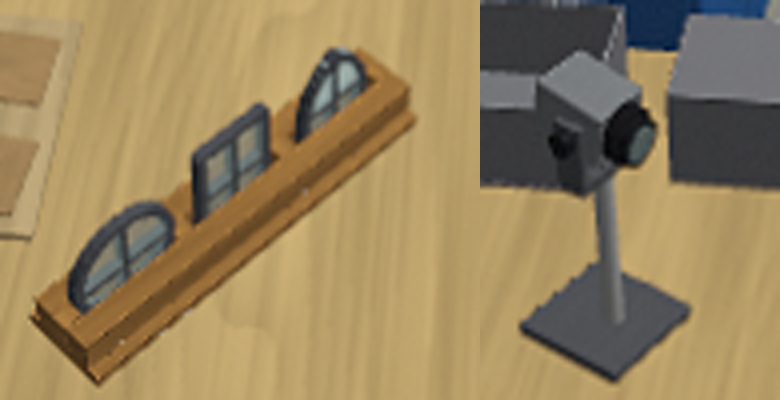

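The crop confirms it: the leftmost rack pane is the round one in clear glass and dark lead, the middle one is the rectangle and the right one the lancet. The camera's lens faces right in the side view. Next I measure the camera pose and the disc's roll.

Run:
```python
from h import *
S=np.load('side0.npz');T=np.load('top0.npz')
Xs=cloud('side',S['d']);Xt=cloud('top',T['d'])
A=Xs[85:172,245:305].reshape(-1,3);B=Xt[70:155,415:500].reshape(-1,3)
cA=S['im'][85:172,245:305].reshape(-1,3).astype(int)
near=lambda P:(abs(P[:,0]-.68)<.16)&(abs(P[:,1]+.33)<.16)
for n,P in(('s',A),('t',B)):
    P=P[near(P)]
    q=P[(P[:,2]>.008)&(P[:,2]<.022)]
    print(n,'base',len(q),cv2.minAreaRect(q[:,:2].astype(np.float32)), np.median(q[:,2]))
    po=P[(P[:,2]>.05)&(P[:,2]<.15)]; print('post',len(po),po[:,:2].mean(0) if len(po) else '')
    bx=P[P[:,2]>.18]; print('box',len(bx),bx.min(0),bx.max(0))
    # RANSAC planes
    rng=np.random.default_rng(0); rem=bx
    for k in range(3):
        best=None
        if len(rem)<30: break
        for _ in range(600):
            t=rem[rng.choice(len(rem),3,False)]; m=np.cross(t[1]-t[0],t[2]-t[0]); l=np.linalg.norm(m)
            if l<2e-5: continue
            m/=l; i=abs((rem-t[0])@m)<.002
            if best is None or i.sum()>best.sum(): best=i
        q=rem[best]; c=q.mean(0); m=np.linalg.svd(q-c,full_matrices=False)[2][2]; print(' plane',best.sum(),c.round(4),m.round(3)); rem=rem[~best]
im=S['im'];v,u=np.mgrid[85:145,250:300]
P=Xs[85:145,250:300];d=(im[85:145,250:300].max(2)<45)&(P[...,2]>.17)
print('dark'); q=P[d]; 
print(np.c_[u[d],v[d],(q*1000).round()].astype(int)[::6].tolist())
```

```text
s base 476 ((0.7255843877792358, -0.3477361798286438), (0.18881405889987946, 0.12472713738679886), 61.2729377746582) 0.012924288035467859
post 104 [ 0.70016473 -0.36724481]
box 560 [ 0.64817333 -0.41692047  0.18001415] [ 0.75924324 -0.31908248  0.25860275]
 plane 137 [ 0.7047 -0.374   0.2454] [-0.154  0.104  0.983]
 plane 76 [ 0.707  -0.3537  0.2336] [-0.121  0.429  0.895]
 plane 60 [ 0.6972 -0.3391  0.2185] [ 0.19  -0.957 -0.218]
t base 1122 ((0.7251895070075989, -0.38060253858566284), (0.1452886462211609, 0.21588553488254547), 79.75353240966797) 0.01341734508594988
post 66 [ 0.6932385  -0.36907215]
box 1214 [ 0.64573274 -0.42075737  0.18024824] [ 0.75660221 -0.32328935  0.25853603]
 plane 455 [ 0.7014 -0.3765  0.2455] [-0.149  0.082  0.985]
 plane 155 [ 0.6933 -0.3697  0.2432] [ 0.23  -0.154 -0.961]
 plane 107 [ 0.6968 -0.3598  0.2326] [ 0.134 -0.267 -0.954]
dark
[[278, 107, 676, -361, 240], [279, 108, 672, -358, 238], [278, 109, 675, -353, 237], [275, 110, 685, -348, 235], [281, 110, 664, -354, 232], [277, 111, 676, -339, 237], [283, 111, 655, -347, 233], [275, 112, 684, -339, 232], [281, 112, 662, -341, 232], [267, 113, 714, -335, 227], [279, 113, 668, -336, 231], [265, 114, 721, -330, 226], [277, 114, 676, -336, 225], [263, 115, 727, -325, 224], [275, 115, 684, -336, 220], [262, 116, 731, -324, 221], [274, 116, 688, -337, 215], [262, 117, 732, -327, 214], [274, 117, 689, -339, 209], [263, 118, 728, -323, 213], [275, 118, 684, -334, 209], [264, 119, 727, -334, 201], [278, 119, 675, -340, 200], [267, 120, 716, -332, 199], [264, 122, 731, -343, 181], [265, 123, 726, -338, 180], [266, 124, 721, -332, 180]]
```

```bash
cat > cam.py <<'E'
from h import *
S=np.load('side0.npz');T=np.load('top0.npz')
def load(n,D,box):
    u0,u1,v0,v1=box; X=cloud(n,D['d'])[v0:v1,u0:u1].reshape(-1,3); h=cv2.cvtColor(D['im'],cv2.COLOR_RGB2HSV)[v0:v1,u0:u1].reshape(-1,3)
    m=(h[:,1]<70)&(abs(X[:,0]-.68)<.16)&(abs(X[:,1]+.34)<.16); return X[m],h[m]
D=[load('side',S,(240,310,85,172)),load('top',T,(410,505,70,160))]
E
python3 - <<'E'
from cam import *
for n,(P,h) in zip('st',D):
    q=P[(P[:,2]>.007)&(P[:,2]<.02)]; print(n,'base',len(q),cv2.minAreaRect(q[:,:2].astype(np.float32)))
    # restrict to light top face
    nrm=np.array([-.15,.09,.984]);nrm/=np.linalg.norm(nrm)
    for it in range(4):
        i=(abs((P-[.703,-.3755,.2455])@nrm if it==0 else (P-c)@nrm)<.003)&(P[:,2]>.2)&(h[:,2]>70)
        q=P[i];c=q.mean(0);m=np.linalg.svd(q-c,full_matrices=False)[2][2];nrm=m*np.sign(m[2])
    print(len(q),c,nrm,'tilt',np.arccos(nrm[2]),'az',np.degrees(np.arctan2(nrm[1],nrm[0])))
    print(cv2.minAreaRect(q[:,:2].astype(np.float32)))
E
```

```text
s base 474 ((0.7093671560287476, -0.376790851354599), (0.1226029321551323, 0.1246500313282013), 60.87788772583008)
157 [ 0.70969594 -0.37564105  0.24695084] [-0.15573992  0.05752713  0.98612155] tilt 0.166797321596891 az 159.7268061369017
((0.7101115584373474, -0.3773443102836609), (0.06297401338815689, 0.07432298362255096), 62.451377868652344)
t base 1102 ((0.707478940486908, -0.3794686198234558), (0.1178407222032547, 0.11860717833042145), 60.4308967590332)
534 [ 0.70576288 -0.37848205  0.24674526] [-0.14839327  0.07418589  0.98614192] tilt 0.1666745614017899 az 153.43826716314953
((0.7058895230293274, -0.37868738174438477), (0.061251331120729446, 0.07343041151762009), 61.77226638793945)
```

```bash
cat >> cam.py <<'E'
az=np.radians(151.1);t=.166
d=np.array([np.cos(az),np.sin(az),0]); a=d*np.cos(t)+[0,0,-np.sin(t)]; n=d*np.sin(t)+[0,0,np.cos(t)]; yv=np.cross(n,-a)
piv=np.array([.7084,-.3781,.22])+.010*d
E
python3 - <<'E'
from cam import *
for nm,(P,h) in zip('st',D):
    i=P[:,2]>.16; L=np.c_[(P[i]-piv)@a,(P[i]-piv)@yv,(P[i]-piv)@n]*1000
    f=L[L[:,0]>20]; print(nm,'y,z ext all',L[:,0].min(),L[:,0].max(),np.percentile(L[:,1],[2,98]),L[:,2].max())
    print('front pts',f[np.argsort(-f[:,0])][:45].round().astype(int).tolist())
# project lens candidates into side picture
p=camera_params('side')
K=np.array([[p['fx'],0,p['cx']],[0,p['fy'],p['cy']],[0,0,1.]])
im=S['im'].copy(); big=cv2.resize(im[85:175,235:315],None,fx=7,fy=6.6,interpolation=cv2.INTER_CUBIC)
def pr(X): return cv2.projectPoints(np.array(X,float).reshape(-1,1,3),np.array(p['rvec'],float),np.array(p['tvec'],float).reshape(3),K,np.array([p['k1'],0,0,0,0.]))[0][:,0]
def line(X,c):
    q=((pr(X)-[235,85]+.5)*[7,6.6]).astype(np.int32); cv2.polylines(big,[q],True,c,1)
th=np.linspace(0,6.28,40)[:,None]
for r in(.016,): line(piv+.05*a+r*(np.cos(th)*yv+np.sin(th)*n),(255,0,0))
for z in(-.026,.026):
    line([piv-.014*a+s*.0375*a+w*.031*yv+z*n for s,w in((1,1),(1,-1),(-1,-1),(-1,1))],(0,255,0))
cb=np.array([.7084,-.3781,.014]); e=np.cross([0,0,1],d)
line([cb+.06*(s*d+w*e) for s,w in((1,1),(1,-1),(-1,-1),(-1,1))],(255,255,0))
cv2.imwrite('pics/fit.png',big[...,::-1]); print('lens',piv+.05*a,'view',piv+.17*a,'a',a)
E
```

```text
s y,z ext all -52.63292102335249 51.612450586957124 [-24.22142599  53.48962796] 33.11495465960607
front pts [[52, 9, 3], [51, -3, 10], [50, -3, 15], [50, 13, 10], [50, 18, -2], [50, 19, 13], [50, 1, 12], [49, 5, -5], [49, -12, 9], [49, 10, -12], [49, 2, 22], [48, 22, 0], [48, 21, -6], [48, -3, -11], [48, 18, 16], [48, 2, -12], [48, -14, 2], [48, 9, -3], [48, 6, 24], [48, -3, -1], [48, 16, 5], [47, 21, 3], [47, 11, 16], [47, -7, 15], [47, -9, 0], [47, 4, 12], [47, -2, 14], [47, 3, 2], [47, 13, -12], [47, 7, -10], [47, -11, -11], [47, 9, 10], [47, -4, 3], [47, 14, -2], [46, 21, 7], [46, 8, 0], [46, -1, 23], [46, 2, 6], [46, -5, -8], [46, 16, 18], [46, 10, 20], [46, -12, -7], [44, 1, 13], [44, 18, 13], [43, 18, 18]]
t y,z ext all -50.500533559688066 51.019507317866065 [-40.49488694  39.06784028] 32.43971949845939
front pts [[51, -4, -8], [51, 7, -8], [51, 0, 7], [51, 2, 16], [51, 13, -9], [51, 15, -1], [50, -6, 19], [50, -12, 6], [50, -6, 6], [50, 9, 10], [50, 21, -2], [50, 3, -3], [50, -11, -12], [50, -5, 1], [50, 11, 5], [50, -9, -17], [50, -18, -9], [50, 13, 1], [50, 9, -16], [50, 5, 5], [50, 3, -17], [50, -1, -9], [50, -3, -5], [50, 1, 0], [50, -17, -14], [50, -9, -5], [50, -13, -10], [50, -14, 7], [50, -4, 12], [49, -16, 11], [49, -16, -2], [49, -3, 7], [49, -3, -19], [49, 5, -10], [49, -15, -6], [49, -8, 7], [49, -1, 15], [49, 9, -6], [49, 7, 11], [49, 1, -15], [49, 3, 18], [49, -11, -3], [49, -8, 17], [49, 10, -12], [49, -12, 13]]
lens [ 0.65647385 -0.34943523  0.21173807] view [ 0.55286225 -0.29223855  0.19190943] a [-0.86343005  0.476639   -0.16523867]
```

View pics/fit.png

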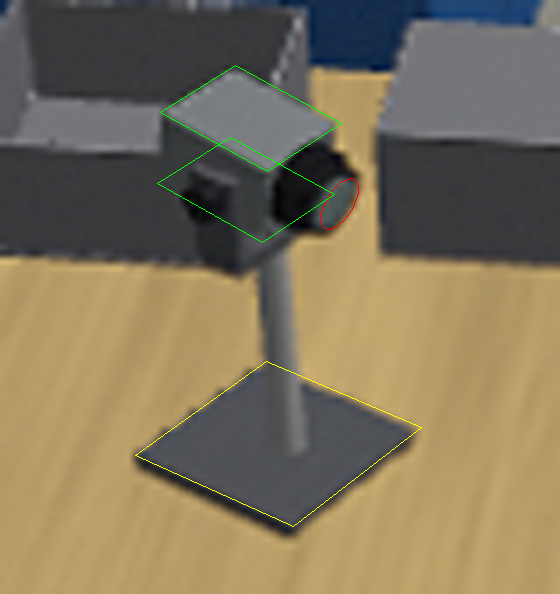

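The green box, yellow base and red lens outlines lie on the camera in the picture, with the lens circle at (338,205). Next I measure the disc's roll from a rectified view of its face.

```bash
cat > roll.py <<'E'
from h import *
def rect(im,name,c,w,up,nrm,half=.055,s=5000,off=.005):
    p=camera_params(name);K=np.array([[p['fx'],0,p['cx']],[0,p['fy'],p['cy']],[0,0,1.]])
    N=int(2*half*s);g=(np.arange(N)+.5)/s-half;Y,Z=np.meshgrid(g,-g)
    X=c+off*nrm+Y[...,None]*w+Z[...,None]*up
    q=cv2.projectPoints(X.reshape(-1,1,3),np.array(p['rvec'],float),np.array(p['tvec'],float).reshape(3),K,np.array([p['k1'],0,0,0,0.]))[0].reshape(N,N,2).astype(np.float32)
    return cv2.remap(im,q[...,0],q[...,1],cv2.INTER_CUBIC)
E
python3 - <<'E'
from roll import *
S=np.load('side0.npz')
th=np.radians(50.91); w=np.array([np.cos(th),np.sin(th),0]); n=np.array([-w[1],w[0],0])
rc=np.array([.4840,.2496,0])
c=rc+.108*w; c[2]=.060; print(c)
Xs=cloud('side',S['d']).reshape(-1,3)
P=Xs[(abs((Xs-c)@w)<.05)&(abs((Xs-c)@n)<.012)&(Xs[:,2]>.055)&(Xs[:,2]<.13)]
L=np.c_[(P-c)@w,(P-c)@n,P[:,2]];print(len(L),np.percentile(L,[2,50,98],axis=0))
ims=np.array([S['im']]) 
f=[S['im']]+[read_camera('side')[0] for _ in range(4)]
im=np.mean(f,0).astype(np.uint8)
r=rect(im,'side',c,-w,np.array([0,0,1.]),n)   # viewed from the side camera: right = -w
cv2.imwrite('pics/rect.png',r[...,::-1])
E
```

```text
[0.55209836 0.3334249  0.06      ]
340 [[-0.04093932 -0.00489579  0.05647976]
 [ 0.00554103  0.00302752  0.08340667]
 [ 0.04752927  0.00572997  0.10941926]]
```

View pics/rect.png

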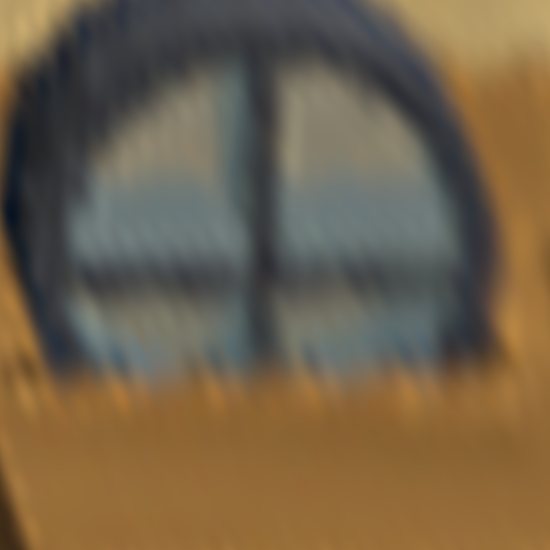

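```bash
cat > mv.py <<'E'
from h import *
def delta(Rt,pt,R0=None,p0=None):
    s=read_state()
    R0=R.from_rotvec(s['orientation']).as_matrix() if R0 is None else R0; p0=s['tool_pos'] if p0 is None else p0
    return (R0.T@(np.array(pt)-p0)*1000).round(1), R.from_matrix(R0.T@Rt).as_rotvec().round(4)
def frame(z,y):
    z=np.array(z,float);y=np.array(y,float);y-=z*(y@z);z/=np.linalg.norm(z);y/=np.linalg.norm(y)
    return np.c_[np.cross(y,z),y,z]
th=np.radians(50.91); w=np.array([np.cos(th),np.sin(th),0]); n=np.array([-w[1],w[0],0])
E
python3 - <<'E'
from mv import *
T=np.load('top0.npz');Xt=cloud('top',T['d']).reshape(-1,3)
c=np.array([.5521,.3334,.06])
P=Xt[(abs((Xt-c)@w)<.05)&(abs((Xt-c)@n)<.012)&(Xt[:,2]>.085)&(Xt[:,2]<.13)]
L=np.c_[(P-c)@w,(P-c)@n,P[:,2]]*1000;print(len(L),np.percentile(L,[2,50,98],axis=0).round(1))
s=read_state();R0=R.from_rotvec(s['orientation']).as_matrix();print(R0.round(3))
for sg in(1,-1):
    Rt=frame([0,0,-1],sg*n); print(sg,Rt.round(3).tolist(),delta(Rt,c+[0,0,.02+.167]),delta(Rt,c+[0,0,.02+.167+.11]))
print('wp',delta(R0,[.48,-.05,.405]))
E
```

```text
105 [[-4.000e+01 -4.500e+00  8.710e+01]
 [-7.200e+00  1.000e-01  1.028e+02]
 [ 3.790e+01  5.000e+00  1.106e+02]]
[[ 0.97   0.241 -0.   ]
 [ 0.241 -0.97   0.001]
 [ 0.    -0.001 -1.   ]]
1 [[-0.631, -0.776, 0.0], [-0.776, 0.631, 0.0], [-0.0, 0.0, -1.0]] (array([ 616.2, -790.1,  157.9]), array([-3.0000e-04,  8.0000e-04,  2.4968e+00])) (array([ 616.2, -790.2,   47.9]), array([-3.0000e-04,  8.0000e-04,  2.4968e+00]))
-1 [[0.631, 0.776, 0.0], [0.776, -0.631, 0.0], [0.0, 0.0, -1.0]] (array([ 616.2, -790.1,  157.9]), array([-6.000e-04, -3.000e-04, -6.448e-01])) (array([ 616.2, -790.2,   47.9]), array([-6.000e-04, -3.000e-04, -6.448e-01]))
wp (array([ 4.537e+02, -4.355e+02, -3.000e-01]), array([0., 0., 0.]))
```

Request:
servo_tool:
  increments:
    - {"slide":[454,-436,0],"dr":[0,0,-0.3],"jaw":0}
    - {"slide":[454,-436,0],"dr":[0,0,-0.3],"jaw":0}
    - {"slide":[454,-436,0],"dr":[0,0,-0.3],"jaw":0}
    - {"slide":[454,-436,0],"dr":[0,0,-0.3],"jaw":0}
    - {"slide":[454,-436,0],"dr":[0,0,-0.3],"jaw":0}
    - {"slide":[454,-436,0],"dr":[0,0,-0.3],"jaw":0}
    - {"slide":[454,-436,0],"dr":[0,0,-0.3],"jaw":0}
    - {"slide":[454,-436,0],"dr":[0,0,-0.3],"jaw":0}
    - {"slide":[454,-436,0],"dr":[0,0,-0.3],"jaw":0}
    - {"slide":[454,-436,0],"dr":[0,0,-0.3],"jaw":0}
    - {"slide":[616,-790,48],"dr":[0,0,-0.645],"jaw":0}
    - {"slide":[616,-790,48],"dr":[0,0,-0.645],"jaw":0}
    - {"slide":[616,-790,48],"dr":[0,0,-0.645],"jaw":0}
    - {"slide":[616,-790,48],"dr":[0,0,-0.645],"jaw":0}
    - {"slide":[616,-790,48],"dr":[0,0,-0.645],"jaw":0}
    - {"slide":[616,-790,48],"dr":[0,0,-0.645],"jaw":0}
    - {"slide":[616,-790,48],"dr":[0,0,-0.645],"jaw":0}
    - {"slide":[616,-790,48],"dr":[0,0,-0.645],"jaw":0}
    - {"slide":[616,-790,48],"dr":[0,0,-0.645],"jaw":0}
    - {"slide":[616,-790,48],"dr":[0,0,-0.645],"jaw":0}
  force: 40

```text
t: 2.3
tool_pos: [0.5482, 0.3217, 0.3578]
orientation: [2.836, 1.351, 0.0]
force: [1.7, -0.9, 1.2]
opening: 0.0933
gripper_force: 0.0
```

Request:
servo_tool:
  increments:
    - {"slide":[0,0,0],"dr":[0,0,0],"jaw":0}
    - {"slide":[0,0,0],"dr":[0,0,0],"jaw":0}
    - {"slide":[0,0,0],"dr":[0,0,0],"jaw":0}

```text
t: 2.6
tool_pos: [0.5481, 0.3188, 0.3583]
orientation: [2.836, 1.35, 0.0]
force: [-0.1, -0.8, -0.8]
opening: 0.0929
gripper_force: 0.0
```

Run:
```python
from mv import *
c=np.array([.5521,.3334,.06]);s=read_state();print(s['t'],s['tool_pos'],abs(s['dq']).max(),s['q'].round(3))
Rt=frame([0,0,-1],-n);print(delta(Rt,c+[0,0,.187]))
```

```text
2.6 [0.54805785 0.31876837 0.3583165 ] 0.024842647655372363 [ 0.446  0.245  1.444 -0.     1.453  1.129]
(array([ 13.9,  -6.1, 111.3]), array([ 0.0004,  0.0002, -0.0001]))
```

Request:
servo_tool:
  increments:
    - {"slide":[14,-6,20],"dr":[0,0,0],"jaw":0}
    - {"slide":[14,-6,40],"dr":[0,0,0],"jaw":0}
    - {"slide":[14,-6,60],"dr":[0,0,0],"jaw":0}
    - {"slide":[14,-6,80],"dr":[0,0,0],"jaw":0}
    - {"slide":[14,-6,95],"dr":[0,0,0],"jaw":0}
    - {"slide":[14,-6,105],"dr":[0,0,0],"jaw":0}
    - {"slide":[14,-6,111],"dr":[0,0,0],"jaw":0}
    - {"slide":[14,-6,111],"dr":[0,0,0],"jaw":0}
    - {"slide":[14,-6,111],"dr":[0,0,0],"jaw":0}

```text
t: 3.5
tool_pos: [0.5526, 0.3342, 0.2479]
orientation: [-2.836, -1.351, -0.002]
force: [0.1, -1.6, -0.0]
opening: 0.093
gripper_force: 0.0
```

Run:
```python
from mv import *
c=np.array([.5521,.3334,.06]);s=read_state();print(s['t'],s['tool_pos'],s['force'])
Rt=frame([0,0,-1],-n);print(delta(Rt,c+[0,0,.187]))
```

```text
3.5 [0.55255289 0.3342405  0.24794964] [ 0.14067902 -1.57294816 -0.01377766]
(array([-0.9,  0.2,  0.9]), array([ 0.0005, -0.0011,  0.0002]))
```

Well aligned, so I close gently.

Request:
servo_tool:
  increments:
    - {"slide":[0,0,1],"dr":[0,0,0],"jaw":0.5}
    - {"slide":[0,0,1],"dr":[0,0,0],"jaw":0.8}
    - {"slide":[0,0,1],"dr":[0,0,0],"jaw":1}
    - {"slide":[0,0,1],"dr":[0,0,0],"jaw":1}
    - {"slide":[0,0,1],"dr":[0,0,0],"jaw":1}
    - {"slide":[0,0,1],"dr":[0,0,0],"jaw":1}
    - {"slide":[0,0,1],"dr":[0,0,0],"jaw":1}
    - {"slide":[0,0,1],"dr":[0,0,0],"jaw":1}
  force: 40

```text
t: 4.3
tool_pos: [0.5522, 0.3341, 0.246]
orientation: [2.836, 1.351, -0.0]
force: [-0.4, -0.5, 1.0]
opening: 0.0335
gripper_force: 0.0
```

Request:
servo_tool:
  increments:
    - {"slide":[0,0,0],"dr":[0,0,0],"jaw":1}
    - {"slide":[0,0,0],"dr":[0,0,0],"jaw":1}
    - {"slide":[0,0,0],"dr":[0,0,0],"jaw":1}
    - {"slide":[0,0,0],"dr":[0,0,0],"jaw":1}
    - {"slide":[0,0,0],"dr":[0,0,0],"jaw":1}
    - {"slide":[0,0,0],"dr":[0,0,0],"jaw":1}

```text
t: 4.9
tool_pos: [0.5522, 0.3342, 0.246]
orientation: [-2.836, -1.351, -0.0]
force: [0.0, 0.7, -0.3]
opening: 0.0098
gripper_force: 40.0
```

Request:
servo_tool:
  increments:
    - {"slide":[0,0,-5],"dr":[0,0,0],"jaw":1}
    - {"slide":[0,0,-15],"dr":[0,0,0],"jaw":1}
    - {"slide":[0,0,-30],"dr":[0,0,0],"jaw":1}
    - {"slide":[0,0,-50],"dr":[0,0,0],"jaw":1}
    - {"slide":[0,0,-75],"dr":[0,0,0],"jaw":1}
    - {"slide":[0,0,-100],"dr":[0,0,0],"jaw":1}
    - {"slide":[0,0,-125],"dr":[0,0,0],"jaw":1}
    - {"slide":[0,0,-145],"dr":[0,0,0],"jaw":1}
    - {"slide":[0,0,-155],"dr":[0,0,0],"jaw":1}
    - {"slide":[0,0,-160],"dr":[0,0,0],"jaw":1}
    - {"slide":[0,0,-160],"dr":[0,0,0],"jaw":1}
    - {"slide":[0,0,-160],"dr":[0,0,0],"jaw":1}
    - {"slide":[0,0,-160],"dr":[0,0,0],"jaw":1}

```text
t: 6.2
tool_pos: [0.552, 0.334, 0.4044]
orientation: [2.836, 1.351, -0.004]
force: [-0.2, 0.1, -2.2]
opening: 0.0098
gripper_force: 40.0
```

Run:
```python
from roll import *
from mv import w,n
s=read_state();R0=R.from_rotvec(s['orientation']).as_matrix();print(s['t'],s['tool_pos'],R0.round(4).tolist(),s['force'])
g=s['tool_pos']+R0@[0,0,.187]
fr=[read_camera('side') for _ in range(4)]
im=np.mean([f[0] for f in fr],0).astype(np.uint8);d=np.median([f[1] for f in fr],0)
np.savez('side1.npz',im=im,d=d)
# tool axes: x=w-ish ; y=-n
r=rect(im,'side',g,-R0[:,0],-R0[:,2],-R0[:,1])
cv2.imwrite('pics/rect1.png',np.hstack([r])[...,::-1])
X=cloud('side',d).reshape(-1,3);L=(X-g)@R0
m=(np.linalg.norm(L[:,[0,2]],axis=1)<.06)&(abs(L[:,1])<.015)&(L[:,2]>.005); q=L[m]*1000
print(m.sum(),np.percentile(q,[1,5,50,95,99],axis=0).round(1))
```

```text
6.2 [0.55196967 0.33403042 0.40443076] [[0.6304, 0.7763, -0.0023], [0.7763, -0.6304, -0.0012], [-0.0023, -0.001, -1.0]] [-0.19621327  0.09526421 -2.20512483]
145 [[-18.3  -5.5   5.9]
 [-16.1  -5.1   7.8]
 [ 11.4  -3.8  24.4]
 [ 39.7  -2.4  41.8]
 [ 45.   -1.6  43.3]]
```

View pics/rect1.png

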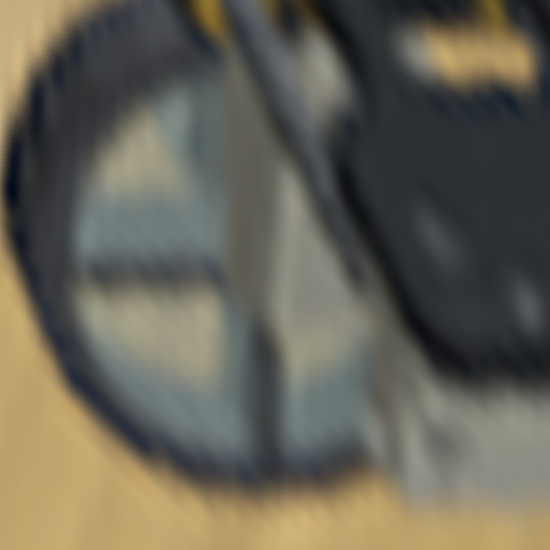

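Run:
```python
import cv2,numpy as np
def fit(g,vert,rng,win):
    pts=[]
    for i in range(*rng,5):
        l=(g[i,win[0]:win[1]] if vert else g[win[0]:win[1],i]).astype(float)
        l=cv2.GaussianBlur(l.reshape(-1,1),(1,9),0).ravel(); k=np.clip(np.percentile(l,45)-l,0,None); pts.append((i,win[0]+(k*np.arange(len(l))).sum()/k.sum()))
    p=np.array(pts);f=np.polyfit(p[:,0],p[:,1],1);r=p[:,1]-np.polyval(f,p[:,0]);f=np.polyfit(p[abs(r)<4,0],p[abs(r)<4,1],1)
    return np.degrees(np.arctan(f[0])).round(2),f.round(3),r.std().round(2)
a=cv2.imread('pics/rect.png',0);b=cv2.imread('pics/rect1.png',0)
print('pre vert',fit(a,1,(90,250),(235,295)),fit(a,1,(80,345),(235,295)))
print('pre horiz L',fit(a,0,(95,230),(250,300)),'R',fit(a,0,(290,440),(245,295)),'all',fit(a,0,(95,440),(248,298)))
print('post vert',fit(b,1,(340,455),(240,295)),'horiz',fit(b,0,(95,215),(250,295)))
```

```text
pre vert (np.float64(0.74), array([1.30000e-02, 2.58679e+02]), np.float64(0.87)) (np.float64(0.11), array([2.00000e-03, 2.60258e+02]), np.float64(1.99))
pre horiz L (np.float64(-0.2), array([-4.00000e-03,  2.80557e+02]), np.float64(1.95)) R (np.float64(1.99), array([3.50000e-02, 2.66625e+02]), np.float64(2.28)) all (np.float64(-0.06), array([-1.00000e-03,  2.79698e+02]), np.float64(4.52))
post vert (np.float64(2.38), array([4.20000e-02, 2.48324e+02]), np.float64(0.92)) horiz (np.float64(-0.97), array([-1.70000e-02,  2.74382e+02]), np.float64(1.24))
```

```bash
cat > fin.py <<'E'
from mv import *
az=np.radians(151.1);t=.166
d=np.array([np.cos(az),np.sin(az),0]); a=d*np.cos(t)+[0,0,-np.sin(t)]; nc=d*np.sin(t)+[0,0,np.cos(t)]
view=np.array([.5529,-.2922,.1919])
Rt=frame(-nc,-a)@R.from_rotvec([0,.02,0]).as_matrix()
pt=view-Rt@[.0005,0,.186]
s=read_state();R0=R.from_rotvec(s['orientation']).as_matrix()
if __name__=='__main__':
    print(s['t'],s['tool_pos'],pt,delta(Rt,pt)); c=s['tool_pos']+R0@[.0005,0,.186]
    print('panel centre err mm',(c-view)*1000,'normal err',np.arccos(abs(R0[:,1]@a)),'q',s['q'].round(3),abs(s['dq']).max(),s['force'],s['opening'],s['gripper_force'])
E
python3 fin.py
```

```text
6.4 [0.5521392  0.33416686 0.40531215] [ 0.52396067 -0.28104453  0.37529662] (array([-495.3,  365.9,   30.3]), array([-0.1644,  0.0356, -0.1788]))
panel centre err mm [ -0.63701814 626.66526207  27.41175699] normal err 0.24283023698727743 q [0.465 0.253 1.349 0.    1.541 1.147] 0.005150541312959365 [-0.39709952  0.00674583 -2.37852754] 0.009700746917347826 39.9994683265686
```

Request:
servo_tool:
  increments:
    - {"slide":[-10,7,0],"dr":[0,0,0],"jaw":1}
    - {"slide":[-30,22,0],"dr":[-0.01,0,-0.01],"jaw":1}
    - {"slide":[-55,40,0],"dr":[-0.015,0.003,-0.02],"jaw":1}
    - {"slide":[-80,59,0],"dr":[-0.025,0.005,-0.03],"jaw":1}
    - {"slide":[-105,77,0],"dr":[-0.035,0.007,-0.04],"jaw":1}
    - {"slide":[-130,96,0],"dr":[-0.045,0.009,-0.05],"jaw":1}
    - {"slide":[-155,114,0],"dr":[-0.055,0.011,-0.06],"jaw":1}
    - {"slide":[-180,133,0],"dr":[-0.065,0.013,-0.07],"jaw":1}
    - {"slide":[-205,151,0],"dr":[-0.075,0.015,-0.08],"jaw":1}
    - {"slide":[-230,170,0],"dr":[-0.085,0.017,-0.09],"jaw":1}
    - {"slide":[-255,188,0],"dr":[-0.095,0.02,-0.1],"jaw":1}
    - {"slide":[-280,207,0],"dr":[-0.105,0.022,-0.11],"jaw":1}
    - {"slide":[-305,225,0],"dr":[-0.115,0.024,-0.12],"jaw":1}
    - {"slide":[-330,244,0],"dr":[-0.125,0.026,-0.13],"jaw":1}
    - {"slide":[-355,262,0],"dr":[-0.135,0.028,-0.14],"jaw":1}
    - {"slide":[-380,281,0],"dr":[-0.145,0.03,-0.15],"jaw":1}
    - {"slide":[-402,297,2],"dr":[-0.15,0.032,-0.16],"jaw":1}
    - {"slide":[-418,309,4],"dr":[-0.155,0.034,-0.17],"jaw":1}
    - {"slide":[-426,315,6],"dr":[-0.16,0.036,-0.175],"jaw":1}
    - {"slide":[-430,318,8],"dr":[-0.164,0.036,-0.179],"jaw":1}

```text
t: 8.4
tool_pos: [0.5275, -0.2011, 0.3979]
orientation: [2.588, 1.528, 0.155]
force: [-0.7, 0.4, -2.0]
opening: 0.0098
gripper_force: 40.0
```

```bash
python3 fin.py
```

```text
8.4 [ 0.52751634 -0.20108977  0.39785967] [ 0.52396067 -0.28104453  0.37529662] (array([-72.3,  31.4,  26.6]), array([ 0.0004, -0.0011, -0.0012]))
panel centre err mm [ 3.71575273 80.08980263 22.58021035] normal err 0.0012835556490741968 q [-0.46  -0.048  1.689  0.014  1.333  0.042] 0.1147631369418515 [-0.71147556  0.4085066  -1.97683067] 0.009804504308690008 39.99956488609314
```

Request:
servo_tool:
  increments:
    - {"slide":[-6,3,2],"dr":[0,0,0],"jaw":1}
    - {"slide":[-18,8,6],"dr":[0,0,0],"jaw":1}
    - {"slide":[-32,14,12],"dr":[0,0,0],"jaw":1}
    - {"slide":[-46,20,17],"dr":[0,0,0],"jaw":1}
    - {"slide":[-58,25,22],"dr":[0,0,0],"jaw":1}
    - {"slide":[-67,29,25],"dr":[0,0,0],"jaw":1}
    - {"slide":[-72,31,26.5],"dr":[0,0,0],"jaw":1}
    - {"slide":[-72,31,26.5],"dr":[0,0,0],"jaw":1}
    - {"slide":[-72,31,26.5],"dr":[0,0,0],"jaw":1}
    - {"slide":[-72,31,26.5],"dr":[0,0,0],"jaw":1}
    - {"slide":[-72,31,26.5],"dr":[0,0,0],"jaw":1}
    - {"slide":[-72,31,26.5],"dr":[0,0,0],"jaw":1}

```text
t: 9.6
tool_pos: [0.5245, -0.2792, 0.3758]
orientation: [2.586, 1.531, 0.155]
force: [-0.2, 0.6, -3.0]
opening: 0.0099
gripper_force: 40.0
```

```bash
python3 fin.py
python3 - <<'E'
from fin import *
from roll import rect
fr=[read_camera('side') for _ in range(3)]; ft=read_camera('top')
im=np.mean([f[0] for f in fr],0).astype(np.uint8)
s=read_state();R0=R.from_rotvec(s['orientation']).as_matrix();c=s['tool_pos']+R0@[.0005,0,.186]
r=rect(im,'side',view,np.cross(a,nc)*-1,nc,a)
g=cv2.resize(im[80:230,220:370],(400,400),interpolation=cv2.INTER_CUBIC)
cv2.imwrite('pics/final.png',np.hstack([cv2.resize(r,(400,400)),g])[...,::-1])
X=cloud('side',np.median([f[1] for f in fr],0)).reshape(-1,3)
A=np.c_[np.cross(nc,a),a,nc]; L=(X-view)@A*1000
m=(np.hypot(L[:,0],L[:,2])<60)&(abs(L[:,1])<15)&(L[:,2]<0); q=L[m]
print(m.sum(),np.percentile(q,[2,50,98],axis=0).round(1))
E
```

```text
9.6 [ 0.52451371 -0.27923935  0.37580543] [ 0.52396067 -0.28104453  0.37529662] (array([-1.9,  0.3,  0.5]), array([ 0.0007, -0.0015,  0.0007]))
panel centre err mm [0.79715858 1.98590397 0.53658791] normal err 0.000969108827060194 q [-0.587  0.046  1.636  0.036  1.296 -0.092] 0.0033518357410779547 [-0.20093279  0.5795867  -3.04487605] 0.009878735901780442 39.99951481819153
93 [[-49.7   0.4 -45.2]
 [-10.    4.9 -22.2]
 [ 39.1   6.7  -1.6]]
```

View pics/final.png

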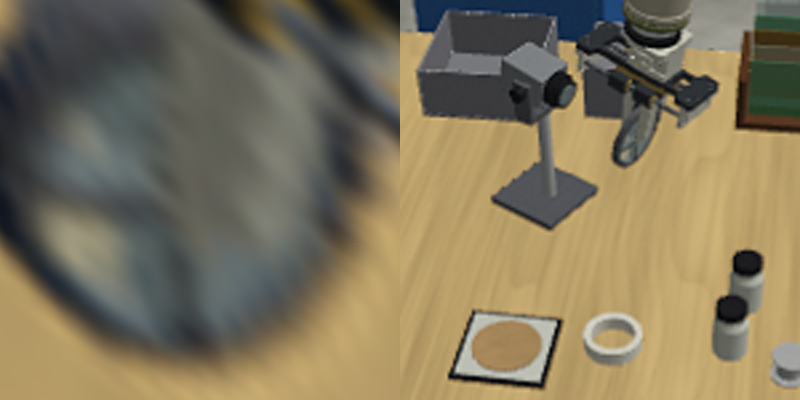

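The picture shows the round panel held in front of the lens (around 637,135 in the right half), with the camera and both jars untouched. The measured face lies 4.9 mm from the view point along the lens axis, as it should for a 10 mm panel. A 2 mm correction remains.

Request:
servo_tool:
  increments:
    - {"slide":[-1,0,0.3],"dr":[0,0,0],"jaw":1}
    - {"slide":[-2,0.3,0.5],"dr":[0,-0.001,0],"jaw":1}
    - {"slide":[-2,0.3,0.5],"dr":[0,-0.001,0],"jaw":1}
    - {"slide":[-2,0.3,0.5],"dr":[0,-0.001,0],"jaw":1}
    - {"slide":[-2,0.3,0.5],"dr":[0,-0.001,0],"jaw":1}
    - {"slide":[-2,0.3,0.5],"dr":[0,-0.001,0],"jaw":1}
    - {"slide":[-2,0.3,0.5],"dr":[0,-0.001,0],"jaw":1}
    - {"slide":[-2,0.3,0.5],"dr":[0,-0.001,0],"jaw":1}
    - {"slide":[-2,0.3,0.5],"dr":[0,-0.001,0],"jaw":1}
    - {"slide":[-2,0.3,0.5],"dr":[0,-0.001,0],"jaw":1}

```text
t: 10.8
tool_pos: [0.5237, -0.2816, 0.3751]
orientation: [2.586, 1.53, 0.154]
force: [0.2, 0.4, -2.8]
opening: 0.0094
gripper_force: 40.0
```

```bash
python3 fin.py
python3 - <<'E'
from mv import *
X=cloud('side',read_camera('side')[1]).reshape(-1,3)
for k in(0,-.108):
    c=np.array([.484,.2496,0])+k*w; L=(X-c)@np.c_[w,n,[0,0,1]]*1000
    q=L[(abs(L[:,0])<50)&(abs(L[:,1])<20)&(L[:,2]>55)&(L[:,2]<130)]; print(k,len(q),np.percentile(q,[2,50,98],axis=0).round(1).tolist())
E
```

```text
10.8 [ 0.52374881 -0.28155708  0.37506877] [ 0.52396067 -0.28104453  0.37529662] (array([ 0.6, -0. , -0.2]), array([ 0.0003, -0.0004,  0.    ]))
panel centre err mm [-0.12537352 -0.47902078 -0.21622084] normal err 0.00032616932369913956 q [-0.591  0.048  1.635  0.036  1.295 -0.095] 0.0023047086994278155 [ 0.17293449  0.3877948  -2.82288   ] 0.00936752106883138 39.999409317970276
0 291 [[-33.8, -5.0, 56.0], [3.8, 3.0, 91.3], [36.1, 6.5, 114.3]]
-0.108 183 [[-28.6, -5.3, 57.1], [7.5, 2.8, 80.8], [35.9, 6.2, 108.1]]
```

The panel is in position and steady, and the other two panels are still in the rack.

```bash
python3 -c "from plant import close_job; print(close_job())"
```

```text
the job is handed in; nothing more can be done
None
```

The job is handed in with the arm holding the round panel in front of the lens: by joint readings and my camera fit it is within about 1 mm of the viewing point and square to the lens, its roll is corrected from an estimate good to about 1° that could not be re-checked there, and the other two panels are still in the rack.

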